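Put the picture-hanging tools back in their own clip holders

TASK

The three tools are clipped into one another's holders: put each into the holder of its own colour - red level in red, yellow pencil in yellow, blue-handled tack lifter in blue. Park one of them in the empty grey holder on the way, letting go of it there; every tool goes lengthwise between the clips, centred, its underside flat on the plate. Lay the tools down without dropping them, and leave the bowl, the box of hooks and the tape measure where they are.

Things in the scene. Friction and masses are not known exactly. Their poses are not given: they have to be found in the camera images.
- level: Red plastic torpedo level, a bar 180 long x 24 wide x 36 high (mm), 0.14 to 0.28 kg, standing on its long narrow underside. Origin: centre of its underside; x along its length, z up. Grip it across its 24 mm width. Its home is the red holder; either end may point either way.
- pencil: Yellow flat carpenter's pencil, 16 wide x 9 thick (mm), 0.02 kg; along its x axis it runs from -85 to +87 mm of the origin, the sharpened tip at +x. Origin: on its underside near the middle of its length; z up. Grip it across its 16 mm width. Its home is the yellow holder; either end may point either way.
- lifter: Tack lifter, 0.08 to 0.15 kg: blue block handle 28 wide x 26 high (mm), from -65 to +35 mm along its x axis, then a thin steel shaft with a small fork to +107 mm, clear of the plate. Origin: level with the underside of the handle, near its centre of mass; z up. Grip the handle at the origin across its 28 mm width. Its home is the blue holder; either end may point either way.
- holder_red: Fixed clip holder, red liner (home of the level): aluminium plate 200 x 76 x 8 mm. Origin: centre of its underside, on the table; x along its length, z up. Tools lie on its top, 8 mm up. Rigid steel tabs in pairs at 55 mm either side of mid-length, each 10 mm long, 17 mm above the top, 50 mm clear between a pair; the middle 100 mm is free for fingers.
- holder_yellow: Fixed clip holder, yellow liner (home of the pencil): aluminium plate 200 x 76 x 8 mm. Origin: centre of its underside, on the table; x along its length, z up. Tools lie on its top, 8 mm up. Rigid steel tabs in pairs at 55 mm either side of mid-length, each 10 mm long, 17 mm above the top, 50 mm clear between a pair; the middle 100 mm is free for fingers.
- holder_blue: Fixed clip holder, blue liner (home of the tack lifter): aluminium plate 200 x 76 x 8 mm. Origin: centre of its underside, on the table; x along its length, z up. Tools lie on its top, 8 mm up. Rigid steel tabs in pairs at 55 mm either side of mid-length, each 10 mm long, 17 mm above the top, 50 mm clear between a pair; the middle 100 mm is free for fingers.
- holder_grey: Fixed clip holder, grey liner (the spare, empty at start and end): aluminium plate 200 x 76 x 8 mm. Origin: centre of its underside, on the table; x along its length, z up. Tools lie on its top, 8 mm up. Rigid steel tabs in pairs at 55 mm either side of mid-length, each 10 mm long, 17 mm above the top, 50 mm clear between a pair; the middle 100 mm is free for fingers.
- bowl: White ceramic bowl, 120 mm across, 50 mm high. Origin: centre of its underside. A bystander: leave it where it is.
- hook_box: Small open cardboard box of chrome picture hooks, 85 x 64 x 26 mm high. Origin: centre of its underside. A bystander: leave it where it is.
- tape: Black tape measure with an orange disc, 62 x 50 x 34 mm high. Origin: centre of its underside. A bystander: leave it where it is.
Not all that is in view belongs to the job. Of the things like the lifter, leave any that is pink; of the rest the smaller one is meant.

How it is judged:
On the way:
1. one of the three tools lies parked between the clips of the grey holder (within 25 mm along it), released (((x of level in the frame of holder_grey between -0.025 and 0.025 m and y of level in the frame of holder_grey between -0.018 and 0.018 m and z of level in the frame of holder_grey between 0.004 and 0.012 m and angle between level's own z axis and vertical below 0.12 rad and angle between the x axis of level and the x axis of holder_grey, either way round below 0.2 rad and linear speed of level below 0.02 m/s and angular speed of level below 0.2 rad/s and contact force between the fingers and level below 0.1 N) or (x of pencil in the frame of holder_grey between -0.025 and 0.025 m and y of pencil in the frame of holder_grey between -0.018 and 0.018 m and z of pencil in the frame of holder_grey between 0.004 and 0.012 m and angle between pencil's own z axis and vertical below 0.12 rad and angle between the x axis of pencil and the x axis of holder_grey, either way round below 0.2 rad and linear speed of pencil below 0.02 m/s and angular speed of pencil below 0.2 rad/s and contact force between the fingers and pencil below 0.1 N) or (x of lifter in the frame of holder_grey between -0.025 and 0.025 m and y of lifter in the frame of holder_grey between -0.018 and 0.018 m and z of lifter in the frame of holder_grey between 0.004 and 0.012 m and angle between lifter's own z axis and vertical below 0.12 rad and angle between the x axis of lifter and the x axis of holder_grey, either way round below 0.2 rad and linear speed of lifter below 0.02 m/s and angular speed of lifter below 0.2 rad/s and contact force between the fingers and lifter below 0.1 N))), for 0.2 s.
At the end, for the whole second after the job is handed in: Level in the red, pencil in the yellow and tack lifter in the blue holder, each flat on the plate, its origin within 15 mm of the holder's centre along and across, aligned with it within 0.2 rad, upright, released and at rest (x of level in the frame of holder_red between -0.015 and 0.015 m and y of level in the frame of holder_red between -0.015 and 0.015 m and z of level in the frame of holder_red between 0.004 and 0.012 m and angle between each of level, pencil, lifter's own z axis and vertical below 0.12 rad and angle between the x axis of level and the x axis of holder_red, either way round below 0.2 rad and linear speed of each of level, pencil, lifter below 0.02 m/s and angular speed of each of level, pencil, lifter below 0.2 rad/s and x of pencil in the frame of holder_yellow between -0.015 and 0.015 m and y of pencil in the frame of holder_yellow between -0.015 and 0.015 m and z of pencil in the frame of holder_yellow between 0.004 and 0.012 m and angle between the x axis of pencil and the x axis of holder_yellow, either way round below 0.2 rad and x of lifter in the frame of holder_blue between -0.015 and 0.015 m and y of lifter in the frame of holder_blue between -0.015 and 0.015 m and z of lifter in the frame of holder_blue between 0.004 and 0.012 m and angle between the x axis of lifter and the x axis of holder_blue, either way round below 0.2 rad); the robot touches nothing.
It fails at once if the white bowl is pushed more than 25 mm (distance of bowl from where it was at the start of the episode above 0.025 m).
It fails at once if the box of picture hooks is pushed more than 25 mm (distance of hook_box from where it was at the start of the episode above 0.025 m).
It fails at once if the tape measure is pushed more than 25 mm (distance of tape from where it was at the start of the episode above 0.025 m).
It fails at once if a tool is dropped (moves faster than 0.7 m/s out of the fingers, about 25 mm of free fall) ((linear speed of level above 0.7 m/s and contact force between the fingers and level below 0.05 N) or (linear speed of pencil above 0.7 m/s and contact force between the fingers and pencil below 0.05 N) or (linear speed of lifter above 0.7 m/s and contact force between the fingers and lifter below 0.05 N)).
It also fails if it takes over 115 s, if anything falls off the work surface, if the arm or the gripper's body presses on something with over 40 N, if the wrist force passes 120 N, or if a joint passes its speed limit or range.

ROBOT

A 6-joint arm with a two-finger parallel gripper is mounted at the origin on the work surface. World frame = base frame: x ahead of the robot, y to its left, z up, the work surface at z = 0. Lengths are in m, angles in rad, forces in N, time in s.
With the tool pointing down it reaches from about 0.35 to 0.775 m from the base axis. Payload 7.3 kg.
Tool frame: the origin (TCP) lies midway between the tips of the shut fingers; the grasp point (between the pads) lies 19 mm behind it (manip.grasp_offset is the z of the grasp point in the tool frame, in m); z points along the fingers, y is the line along which they close (so a half turn about z gives the same grasp; the last joint's range is limited). The gripper opens to 92 mm and grips with 3 to 60 N. Pads are 19 mm wide; open, the fingers measure 130 mm over their backs; the gripper's body (75 mm by 190 mm) begins 47 mm behind the grasp point.
Start: joints at [-1.248, 0.342, 1.524, -0, 1.275, -0.146], TCP at [0.237, -0.468, 0.227] pointing down, gripper open.
Joint ranges: [-2.53, 2.53], [-0.77, 2.02], [0.04, 2.7], [-1, 4.14], [0.28, 2.66], [-3.11, 3.11]. Speed limits (rad/s): [2.57, 2.57, 3.14, 3.14, 3.14, 3.14].

INTERFACE

Orientations are given as [roll, pitch, yaw] about the fixed x, y, z axes, in that order (R = Rz(yaw) Ry(pitch) Rx(roll)).
In Python, from cell import monitor, camera, ticket, manip gives the robot as it stands.
- The arm moves only by the tool step_arm, never from a script. Its argument "commands" is a list of rows, each an object of numbers: "tx", "ty", "tz": the shift along the tool's x, y, z in cm; "roll": the turn about the tool's z in rad; "gripper": the finger opening in cm, from 0 to 9.18. A call has 1 to 20 rows; each row is the pose to reach, as a shift and turn from the pose commanded when the call began, along the tool's axes at that moment; what a row does not reach only later rows make up. A row lasts 1/10 s, in which the tool goes at most 50 mm and 8.59 degrees, less where a joint would pass 70% of its speed; a pose out of reach is approached as far as the arm can. A call with a gripper value outside its range is refused whole. The fingers move at their own pace and stop on an object; the grip force is fixed at half the most. Time passes only in rows, so rows that repeat a pose let the fingers close. It gives the time, the measured TCP pose, the force, the opening and the grip force at its end, in the units of the state.
- monitor.get_obs(): the state, without advancing time (a new reading comes with each control period).
- camera(name): name is "side" or "top" or "wrist"; returns a dict with "frame" (420x560x3 uint8, red, green, blue), "z_map" (420x560 float32, m along the optical axis (not along the pixel's ray), 0 where there is no reading), "fx", "fy", "cx", "cy" (pixels), "R" (3x3) and "t" (3): a world point X has camera coordinates R X + t. Camera axes: x right, y down, z forward; pixel columns grow to the right and rows downward; lengths in m; the calibration is good to about 2 mm. A picture is of the moment at which its call begins.
- ticket.sign_off(): hands the job in; it is judged then, once.
The state is a dict: "t": time; "joint_positions": joint angles; "joint_velocities": joint speeds; "effort": joint torques, N m; "eef_pos": TCP position; "orientation": TCP orientation; "force": force on the tool from outside, world axes, zero at the start; "moment": the same for the moment, N m; "finger_gap": opening from 0.0 (shut) to 1.0 (fully open); "grasp_force": force on a finger pad.
Only numpy, scipy, OpenCV 4.12 (cv2) and the standard library are available. Lean on these libraries where they do the work, as an engineer would, in place of code of your own. Each camera call takes 0.05 s, during which the arm holds its last target. There are 200 camera calls.

## Working session

There is one attempt and no reset: what is moved stays moved. The work goes in short steps, Python scripts to look and compute and a tool call to move; the robot and the scene stay as the last step left them, time stands still between calls to the robot, and variables do not carry over. Pictures are saved under pics/ and viewed, at most 14 in all, crops included, and the job is handed in when it is done.

Besides the shell and the picture viewer there is one more tool, called as a command line: name --argument value ..., lists and objects as JSON in quotes. step_arm: Moves the arm, as the interface text tells. Its arguments: {"type":"object","properties":{"commands":{"type":"array"}},"required":["commands"]}

```bash
mkdir -p pics; python3 - <<'E'
from cell import monitor,camera,manip
import cv2,numpy as np
for n in("top","side"):
    c=camera(n); cv2.imwrite(f"pics/{n}0.png",c["frame"][:,:,::-1]); np.savez(f"{n}0.npz",**c)
    print(n,c["fx"],c["cx"],c["cy"],np.round(c["R"],3).tolist(),c["t"])
o=monitor.get_obs(); print(o["t"],o["eef_pos"],o["orientation"],o["finger_gap"],manip.grasp_offset)
E
```

```text
top 478.6806294107906 280.715828555472 206.53532021236202 [[-0.029, -1.0, -0.011], [-0.988, 0.03, -0.148], [0.149, 0.007, -0.989]] [-0.0708455   0.46564469  1.28286976]
side 517.8914375561717 279.8575552472651 214.64533245558817 [[-0.777, -0.63, -0.007], [-0.449, 0.561, -0.696], [0.442, -0.538, -0.718]] [0.30178319 0.28921406 1.0211299 ]
0.1 [ 0.23712775 -0.46801473  0.22613103] [-3.14026745e+00 -1.91388001e-04  4.68917164e-01] 0.9975205851612892 -0.0188
```

View pics/top0.png

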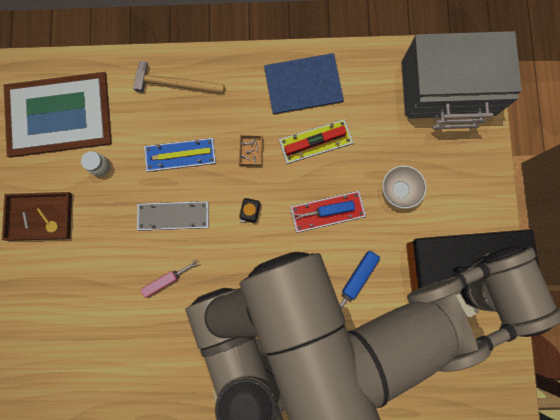

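View pics/side0.png

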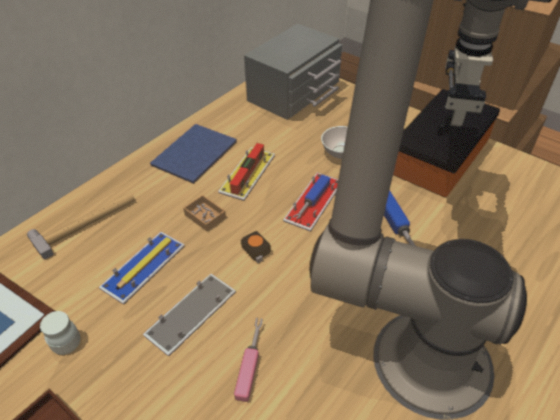

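The top view shows the pencil in the blue holder at (180,154), the level in the yellow holder at (316,141), and the grey holder empty at (172,215). There are three lifter-like things:
- **Pink at (170,280):** excluded by its colour.
- **Blue at (360,277):** loose on the table and larger.
- **Blue at (328,210):** in the red holder and smaller, so this is the one meant.

I'll confirm it in a crop while measuring.

```bash
cat > h.py <<'E'
import numpy as np,cv2
def cloud(c):
    z=c["z_map"]; v,u=np.indices(z.shape)
    P=np.stack([(u-c["cx"])/c["fx"]*z,(v-c["cy"])/c["fy"]*z,z],-1)
    W=(P-c["t"])@c["R"]; W[z<=0]=np.nan; return W
def hsv(c): return cv2.cvtColor(np.ascontiguousarray(c["frame"]),cv2.COLOR_RGB2HSV)
def rect(p):
    (x,y),(a,b),_=r=cv2.minAreaRect((p[:,:2]*1000).astype(np.float32))
    B=cv2.boxPoints(r); e=B[1]-B[0]; f=B[2]-B[1]
    d=e if np.hypot(*e)>np.hypot(*f) else f
    return np.round([x,y,max(a,b),min(a,b)],1), round(float(np.arctan(d[1]/d[0])),3)
E
python3 - <<'E'
from h import *
c=dict(np.load("top0.npz")); W=cloud(c); H=hsv(c); z=W[...,2]
print("table z",np.nanmedian(z[225:255,215:240]))
R={"blue":(135,130,225,180),"grey":(128,192,218,238),"yellow":(268,112,362,168),"red":(282,182,374,236),"big":(335,240,385,310)}
for n,(a,b,e,f) in R.items():
    s=np.s_[b:f,a:e]; m=(z[s]>.004)&(z[s]<.014)
    k,l,st,_=cv2.connectedComponentsWithStats(m.astype(np.uint8),connectivity=8)
    if n!="big":
        m=l==1+st[1:,4].argmax(); p=W[s][m]; print(n,rect(p),len(p),"z",np.median(p[:,2]))
def tool(n,s,m):
    p=W[s][m]; print(n,rect(p),len(p),"z",np.round(np.percentile(p[:,2],[5,50,95]),4))
def T(n,r,lo,hi,zm,S=120):
    a,b,e,f=R[r]; s=np.s_[b:f,a:e]; h=H[s]; tool(n,s,(h[...,0]>=lo)&(h[...,0]<=hi)&(h[...,1]>S)&(z[s]>zm))
T("pencil","blue",20,35,.0125); T("level(all high)","yellow",0,180,.030,0); T("lifter","red",100,130,.018); T("biglifter","big",100,130,.012)
T("lifter all","red",0,180,.018,0)
g=c["frame"][110:320,270:400,::-1]; cv2.imwrite("pics/crop.png",cv2.resize(g,None,fx=3.5/1.3,fy=3.5/1.3,interpolation=cv2.INTER_CUBIC))
E
```

```text
table z 0.00010387626949465926
blue (array([629.7, 199.9, 206. ,  90.5]), -1.423) 1389 z 0.008438529142035573
grey (array([453.6, 220.5, 206.4,  82.6]), -1.545) 1734 z 0.00842065958104079
yellow (array([ 651.8, -191.9,  207.9,   92.1]), -1.304) 992 z 0.008570984917031878
red (array([ 451. , -213.8,  206.8,   83.9]), -1.402) 1319 z 0.008534152966117437
pencil (array([626.8, 194.4, 161. ,  15.9]), -1.469) 261 z [0.0135 0.0173 0.0213]
level(all high) (array([ 653.1, -184.8,  180.6,   60.1]), -1.286) 609 z [0.0349 0.0437 0.0485]
lifter (array([ 454.6, -236.7,   98.4,   27.1]), -1.413) 345 z [0.0291 0.0335 0.0386]
biglifter (array([ 271.9, -295.6,  134.7,   38.3]), -0.612) 693 z [0.0306 0.0354 0.0403]
lifter all (array([ 447.8, -201.8,  171.8,   61.4]), -1.378) 497 z [0.0227 0.0323 0.0379]
```

View pics/crop.png

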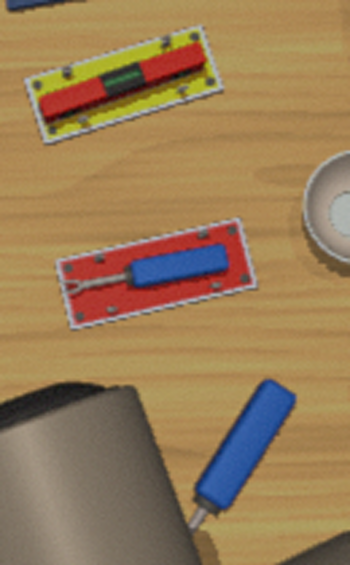

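The crop shows the tool in the red holder with a handle about 98 x 27 mm, against about 135 x 38 mm for the loose blue one. The small one in the red holder is therefore the lifter. I'll park it in grey first, then move level to red, pencil to yellow and lifter to blue.

```bash
cat > go.py <<'E'
import sys
from cell import monitor
import numpy as np
from scipy.spatial.transform import Rotation as Ro
def go(*targets):
    o=monitor.get_obs(); p=np.array(o["eef_pos"]); r=Ro.from_euler("xyz",o["orientation"]); M=r.as_matrix()
    yaw=np.arctan2(M[1,0],M[0,0])
    print("t",round(o["t"],2),"tcp",np.round(p,4),"yaw",round(yaw,4),"gap",round(o["finger_gap"],3),"grip",round(o["grasp_force"],1))
    for x,y,z,w in targets:
        d=M.T@(np.array([x,y,z])-p)*100
        print("tx %.2f ty %.2f tz %.2f roll %.3f"%(*d,-(w-yaw)))
if __name__=="__main__": go(*[tuple(map(float,a.split(","))) for a in sys.argv[1:]])
E
python3 go.py 0.45,-0.215,0.25,1.73
```

```text
t 0.1 tcp [ 0.2371 -0.468   0.2261] yaw 0.4689 gap 0.998 grip 0.0
tx 30.42 ty -12.95 tz -2.36 roll -1.261
```

step_arm --commands '[{"tx": 30.4, "ty": -13, "tz": -2.4, "roll": -1.26, "gripper": 9.1}, {"tx": 30.4, "ty": -13, "tz": -2.4, "roll": -1.26, "gripper": 9.1}, {"tx": 30.4, "ty": -13, "tz": -2.4, "roll": -1.26, "gripper": 9.1}, {"tx": 30.4, "ty": -13, "tz": -2.4, "roll": -1.26, "gripper": 9.1}, {"tx": 30.4, "ty": -13, "tz": -2.4, "roll": -1.26, "gripper": 9.1}, {"tx": 30.4, "ty": -13, "tz": -2.4, "roll": -1.26, "gripper": 9.1}, {"tx": 30.4, "ty": -13, "tz": -2.4, "roll": -1.26, "gripper": 9.1}, {"tx": 30.4, "ty": -13, "tz": -2.4, "roll": -1.26, "gripper": 9.1}, {"tx": 30.4, "ty": -13, "tz": -2.4, "roll": -1.26, "gripper": 9.1}, {"tx": 30.4, "ty": -13, "tz": -2.4, "roll": -1.26, "gripper": 9.1}, {"tx": 30.4, "ty": -13, "tz": -2.4, "roll": -1.26, "gripper": 9.1}, {"tx": 30.4, "ty": -13, "tz": -2.4, "roll": -1.26, "gripper": 9.1}]'

```text
t: 1.3
eef_pos: [0.4495, -0.2152, 0.2506]
orientation: [-3.141, -0.0, 1.727]
force: [0.5, -0.2, 0.2]
finger_gap: 0.991
grasp_force: 0.0
```

```bash
python3 - <<'E'
from h import *; from cell import camera
c=camera("wrist"); np.savez("w1.npz",**c); cv2.imwrite("pics/w1.png",c["frame"][:,:,::-1])
W=cloud(c); print(c["fx"],np.round(c["R"],3).tolist(), (-c["R"].T@c["t"]).round(3)); print(W[[60,60,360,360],[60,500,60,500]].round(3))
E
python3 go.py
```

```text
307.8198386983277 [[0.988, 0.156, -0.001], [0.151, -0.953, 0.263], [0.04, -0.26, -0.965]] [ 0.438 -0.146  0.409]
[[ 0.163 -0.11   0.001]
 [ 0.69  -0.027  0.   ]
 [ 0.402 -0.197  0.358]
 [ 0.489 -0.183  0.357]]
t 1.35 tcp [ 0.4495 -0.2152  0.2506] yaw 1.7271 gap 0.994 grip 0.0
```

View pics/w1.png

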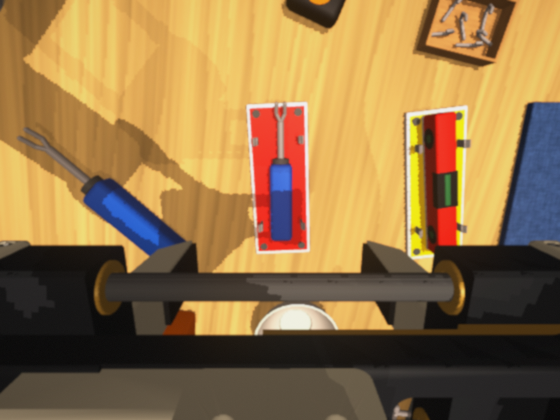

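The wrist view shows the lifter at (281,200) with its fork towards +y (up in the image). The red plate spans (250,103)-(308,252) and the yellow one (407,110)-(467,255), holding the level at (440,190). I'll fit both by ray-plane projection.

```bash
cat >> h.py <<'E'
def plane(c,m,h):
    v,u=np.nonzero(m); d=np.stack([(u-c["cx"])/c["fx"],(v-c["cy"])/c["fy"],np.ones(len(u))],-1)@c["R"]
    o=-c["R"].T@c["t"]; s=(h-o[2])/d[:,2]; return o+d*s[:,None]
def big(m):
    m=cv2.medianBlur(m.astype(np.uint8),3); k,l,st,_=cv2.connectedComponentsWithStats(m,connectivity=8); return l==1+st[1:,4].argmax()
def roi(c,r):
    m=np.zeros(c["z_map"].shape,bool); a,b,e,f=r; m[b:f,a:e]=1; return m
def plate(n,c,r):
    W=cloud(c)[...,2]; m=big(roi(c,r)&(W>.0045)); p=plane(c,m,.008); return m,p
def holder(n,c,r):  # white rim + liner: outline of everything raised, low part only
    W=cloud(c)[...,2]; p=plane(c,big(roi(c,r)&(W>.0045)&(W<.013)),.008); print(n,*rect(p),len(p))
def tool(n,c,r,lo,hi,zm,top,S=130,V=40):
    W=cloud(c)[...,2]; h=hsv(c); H=h[...,0]
    k=(H>=lo)&(H<=hi) if lo<hi else (H>=lo)|(H<=hi)
    m=big(roi(c,r)&k&(h[...,1]>S)&(h[...,2]>V)&(W>zm)); p=plane(c,m,top); print(n,*rect(p),len(p),"z",np.round(np.median(cloud(c)[m][:,2]),4))
E
python3 - <<'E'
from h import *
c=dict(np.load("w1.npz"))
holder("red",c,(238,92,320,262)); holder("yellow",c,(395,95,478,243+20))
tool("lifter",c,(250,150,305,250),100,130,.024,.034); tool("level",c,(400,100,470,260),170,8,.03,.044)
E
```

```text
red [ 450.  -214.8  199.    75.6] -1.371 6233
yellow [ 653.4 -189.2  199.    76.5] -1.295 3869
lifter [ 453.8 -236.1   94.2   24. ] -1.405 1386 z nan
level [ 629.  -134.9   69.8   28.7] -1.285 1429 z nan
```

```bash
python3 go.py 0.4513,-0.2213,0.0115,1.737 
```

```text
t 1.35 tcp [ 0.4495 -0.2152  0.2506] yaw 1.7271 gap 0.994 grip 0.0
tx -0.63 ty 0.08 tz 23.91 roll -0.010
```

step_arm --commands '[{"tx": -0.6, "ty": 0.1, "tz": 4, "roll": -0.01, "gripper": 7}, {"tx": -0.6, "ty": 0.1, "tz": 8, "roll": -0.01, "gripper": 7}, {"tx": -0.6, "ty": 0.1, "tz": 12, "roll": -0.01, "gripper": 7}, {"tx": -0.6, "ty": 0.1, "tz": 16, "roll": -0.01, "gripper": 7}, {"tx": -0.6, "ty": 0.1, "tz": 19, "roll": -0.01, "gripper": 7}, {"tx": -0.6, "ty": 0.1, "tz": 21, "roll": -0.01, "gripper": 7}, {"tx": -0.6, "ty": 0.1, "tz": 22.5, "roll": -0.01, "gripper": 7}, {"tx": -0.6, "ty": 0.1, "tz": 23.4, "roll": -0.01, "gripper": 7}, {"tx": -0.6, "ty": 0.1, "tz": 23.9, "roll": -0.01, "gripper": 7}, {"tx": -0.6, "ty": 0.1, "tz": 23.9, "roll": -0.01, "gripper": 7}, {"tx": -0.6, "ty": 0.1, "tz": 23.9, "roll": -0.01, "gripper": 7}]'

```text
t: 2.45
eef_pos: [0.452, -0.2211, 0.0123]
orientation: [3.141, 0.001, 1.739]
force: [-0.2, 1.0, 0.9]
finger_gap: 0.766
grasp_force: 0.0
```

step_arm --commands '[{"gripper": 5}, {"gripper": 4}, {"gripper": 3.4}, {"gripper": 3}, {"gripper": 2.6}, {"gripper": 2}, {"gripper": 2}, {"gripper": 2}, {"gripper": 2}, {"gripper": 2}]'

```text
invalid input
```

```bash
python3 go.py 0.45,-0.22,0.22,1.737 0.4536,0.2205,0.22,1.597; python3 -c "
from cell import monitor; o=monitor.get_obs(); print(o['force'],o['moment'])"
```

```text
t 2.45 tcp [ 0.452  -0.2211  0.0123] yaw 1.7385 gap 0.766 grip 0.0
tx 0.13 ty -0.16 tz -20.77 roll 0.002
tx 43.50 ty 7.55 tz -20.80 roll 0.142
[-0.23753849  0.98263067  0.93114837] [ 0.00230021 -0.18176317  0.01320865]
```

step_arm --commands '[{"tx": 0, "ty": 0, "tz": 0, "roll": 0, "gripper": 5}, {"tx": 0, "ty": 0, "tz": 0, "roll": 0, "gripper": 4}, {"tx": 0, "ty": 0, "tz": 0, "roll": 0, "gripper": 3.2}, {"tx": 0, "ty": 0, "tz": 0, "roll": 0, "gripper": 2}, {"tx": 0, "ty": 0, "tz": 0, "roll": 0, "gripper": 2}, {"tx": 0, "ty": 0, "tz": 0, "roll": 0, "gripper": 2}, {"tx": 0, "ty": 0, "tz": 0, "roll": 0, "gripper": 2}, {"tx": 0, "ty": 0, "tz": 0, "roll": 0, "gripper": 2}, {"tx": 0, "ty": 0, "tz": 0, "roll": 0, "gripper": 2}]'

```text
t: 3.35
eef_pos: [0.4517, -0.2208, 0.0118]
orientation: [3.141, 0.0, 1.739]
force: [-0.3, 0.4, 1.3]
finger_gap: 0.301
grasp_force: 30.0
```

step_arm --commands '[{"tx": 0, "ty": 0, "tz": -1, "roll": 0, "gripper": 2}, {"tx": 0, "ty": 0, "tz": -3, "roll": 0, "gripper": 2}, {"tx": 0, "ty": 0, "tz": -6, "roll": 0, "gripper": 2}, {"tx": 0, "ty": 0, "tz": -9, "roll": 0, "gripper": 2}, {"tx": 0, "ty": 0, "tz": -12, "roll": 0, "gripper": 2}, {"tx": 0, "ty": 0, "tz": -15, "roll": 0, "gripper": 2}, {"tx": 0, "ty": 0, "tz": -15, "roll": 0, "gripper": 2}, {"tx": 0, "ty": 0, "tz": -15, "roll": 0, "gripper": 2}]'

```text
t: 4.15
eef_pos: [0.4515, -0.2208, 0.1623]
orientation: [3.141, 0.001, 1.739]
force: [-0.1, 0.6, -1.0]
finger_gap: 0.304
grasp_force: 30.0
```

```bash
python3 - <<'E'
from h import *
c=dict(np.load("top0.npz"))
for n,r in {"blue":(135,130,225,180),"grey":(128,192,218,238),"yellow":(268,112,362,168),"red":(282,182,374,236)}.items(): holder(n,c,r)
tool("pencil",c,(135,130,225,180),20,35,.0125,.017)
tool("level",c,(268,112,362,168),170,8,.03,.044)
E
python3 go.py 0.4536,0.2205,0.165,1.597
```

```text
blue [627.9 201.  200.   77.8] -1.485 1401
grey [451.7 221.3 197.6  76.5] -1.568 1827
yellow [ 654.7 -188.6  200.8   77.1] -1.286 989
red [ 450.5 -213.7  201.7   78.6] -1.388 1326
pencil [627.4 187.  146.4  14.9] -1.466 258 z 0.017
level [ 630.2 -134.2   69.3   24.9] -1.254 211 z 0.0435
t 4.15 tcp [ 0.4515 -0.2208  0.1623] yaw 1.7388 gap 0.304 grip 30.0
tx 43.47 ty 7.58 tz -0.30 roll 0.142
```

```bash
python3 go.py 0.4517,0.2213,0.1625,1.574
```

```text
t 4.15 tcp [ 0.4515 -0.2208  0.1623] yaw 1.7388 gap 0.304 grip 30.0
tx 43.58 ty 7.41 tz -0.05 roll 0.165
```

step_arm --commands '[{"tx": 2, "ty": 0.4, "tz": 0, "roll": 0.01, "gripper": 2}, {"tx": 5, "ty": 0.9, "tz": 0, "roll": 0.02, "gripper": 2}, {"tx": 9, "ty": 1.6, "tz": 0, "roll": 0.04, "gripper": 2}, {"tx": 13, "ty": 2.3, "tz": 0, "roll": 0.06, "gripper": 2}, {"tx": 17, "ty": 3, "tz": 0, "roll": 0.08, "gripper": 2}, {"tx": 21, "ty": 3.7, "tz": 0, "roll": 0.1, "gripper": 2}, {"tx": 25, "ty": 4.4, "tz": 0, "roll": 0.12, "gripper": 2}, {"tx": 29, "ty": 5, "tz": 0, "roll": 0.13, "gripper": 2}, {"tx": 33, "ty": 5.7, "tz": 0, "roll": 0.14, "gripper": 2}, {"tx": 37, "ty": 6.4, "tz": 0, "roll": 0.15, "gripper": 2}, {"tx": 40, "ty": 6.8, "tz": 0, "roll": 0.16, "gripper": 2}, {"tx": 42, "ty": 7.1, "tz": 0, "roll": 0.165, "gripper": 2}, {"tx": 43.2, "ty": 7.3, "tz": 0, "roll": 0.165, "gripper": 2}, {"tx": 43.6, "ty": 7.4, "tz": 0, "roll": 0.165, "gripper": 2}, {"tx": 43.6, "ty": 7.4, "tz": 0, "roll": 0.165, "gripper": 2}, {"tx": 43.6, "ty": 7.4, "tz": 0, "roll": 0.165, "gripper": 2}]'

```text
t: 5.75
eef_pos: [0.4517, 0.2205, 0.1614]
orientation: [-3.141, 0.001, 1.573]
force: [-0.2, -0.3, -0.1]
finger_gap: 0.303
grasp_force: 30.0
```

```bash
python3 - <<'E'
from h import *; from cell import camera
c=camera("wrist"); np.savez("w2.npz",**c); cv2.imwrite("pics/w2.png",c["frame"][:,:,::-1])
E
python3 go.py 0.4517,0.2213,0.012,1.574
```

```text
t 5.8 tcp [0.4517 0.2205 0.1615] yaw 1.5727 gap 0.302 grip 30.0
tx 0.09 ty 0.00 tz 14.95 roll -0.001
```

View pics/w2.png

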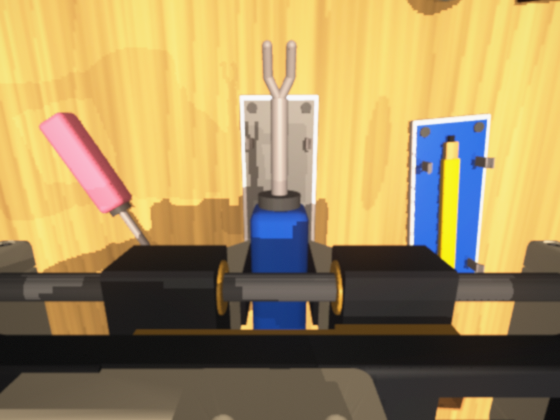

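The lifter hangs straight, centred over the grey plate (279,150) and parallel to it. The pencil is in view in the blue holder at (449,205). Lowering now.

step_arm --commands '[{"tx": 0.1, "ty": 0, "tz": 3, "roll": 0, "gripper": 2}, {"tx": 0.1, "ty": 0, "tz": 6, "roll": 0, "gripper": 2}, {"tx": 0.1, "ty": 0, "tz": 9, "roll": 0, "gripper": 2}, {"tx": 0.1, "ty": 0, "tz": 11.5, "roll": 0, "gripper": 2}, {"tx": 0.1, "ty": 0, "tz": 13, "roll": 0, "gripper": 2}, {"tx": 0.1, "ty": 0, "tz": 14, "roll": 0, "gripper": 2}, {"tx": 0.1, "ty": 0, "tz": 14.5, "roll": 0, "gripper": 2}, {"tx": 0.1, "ty": 0, "tz": 14.8, "roll": 0, "gripper": 2}, {"tx": 0.1, "ty": 0, "tz": 14.9, "roll": 0, "gripper": 2}, {"tx": 0.1, "ty": 0, "tz": 14.9, "roll": 0, "gripper": 2}, {"tx": 0.1, "ty": 0, "tz": 14.9, "roll": 0, "gripper": 2}]'

```text
t: 6.9
eef_pos: [0.452, 0.2225, 0.0133]
orientation: [3.14, -0.0, 1.574]
force: [-0.6, -0.2, -0.7]
finger_gap: 0.304
grasp_force: 30.0
```

step_arm --commands '[{"tx": 0, "ty": 0, "tz": 0.05, "roll": 0, "gripper": 2}, {"tx": 0, "ty": 0, "tz": 0.08, "roll": 0, "gripper": 2}, {"tx": 0, "ty": 0, "tz": 0.08, "roll": 0, "gripper": 2}, {"tx": 0, "ty": 0, "tz": 0.08, "roll": 0, "gripper": 2}]'

```text
t: 7.3
eef_pos: [0.4517, 0.2224, 0.0119]
orientation: [3.142, 0.0, 1.574]
force: [-0.2, 0.6, -1.4]
finger_gap: 0.301
grasp_force: 30.0
```

Back at the height it was gripped at; releasing.

step_arm --commands '[{"tx": 0, "ty": 0, "tz": 0, "roll": 0, "gripper": 3}, {"tx": 0, "ty": 0, "tz": 0, "roll": 0, "gripper": 3.5}, {"tx": 0, "ty": 0, "tz": 0, "roll": 0, "gripper": 4.5}, {"tx": 0, "ty": 0, "tz": 0, "roll": 0, "gripper": 6}, {"tx": 0, "ty": 0, "tz": 0, "roll": 0, "gripper": 7}, {"tx": 0, "ty": 0, "tz": 0, "roll": 0, "gripper": 7}, {"tx": 0, "ty": 0, "tz": -2, "roll": 0, "gripper": 7}, {"tx": 0, "ty": 0, "tz": -6, "roll": 0, "gripper": 7}, {"tx": 0, "ty": 0, "tz": -10, "roll": 0, "gripper": 7}, {"tx": 0, "ty": 0, "tz": -14, "roll": 0, "gripper": 7}, {"tx": 0, "ty": 0, "tz": -18, "roll": 0, "gripper": 7}, {"tx": 0, "ty": 0, "tz": -22, "roll": 0, "gripper": 7}, {"tx": 0, "ty": 0, "tz": -24, "roll": 0, "gripper": 7}, {"tx": 0, "ty": 0, "tz": -24, "roll": 0, "gripper": 7}, {"tx": 0, "ty": 0, "tz": -24, "roll": 0, "gripper": 7}]'

```text
t: 8.8
eef_pos: [0.4514, 0.2223, 0.2515]
orientation: [-3.141, 0.0, 1.574]
force: [-0.3, -0.1, 0.2]
finger_gap: 0.764
grasp_force: 0.0
```

```bash
python3 - <<'E'
from h import *; from cell import camera
c=camera("wrist"); np.savez("w3.npz",**c); cv2.imwrite("pics/w3.png",c["frame"][:,:,::-1])
E
python3 go.py 0.653,-0.205,0.25,1.847
```

```text
t 8.85 tcp [0.451  0.2222 0.2507] yaw 1.5738 gap 0.759 grip 0.0
tx -42.78 ty 20.07 tz 0.06 roll -0.273
```

View pics/w3.png

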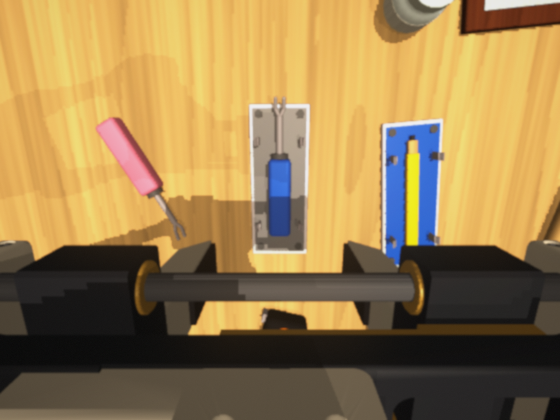

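The lifter lies parked, centred and straight, in the grey holder at (280,180). Next I'll measure it and the blue holder, and move over the level.

```bash
python3 - <<'E'
from h import *
c=dict(np.load("w3.npz"))
holder("grey",c,(240,92,320,265)); holder("blue",c,(372,110,455,262))
tool("lifter",c,(255,150,305,250),100,130,.024,.034); tool("pencil",c,(395,130,430,262),18,35,.0125,.017)
E
```

```text
grey [451.4 221.9 198.   75.6] -1.565 6254
blue [626.2 206.2 190.7  76. ] -1.479 5915
lifter [450.7 205.7  96.3  25. ] -1.559 1529 z nan
pencil [624.  206.6 142.7  15.3] -1.459 1198 z nan
```

step_arm --commands '[{"tx": -3, "ty": 1.4, "tz": 0, "roll": -0.02, "gripper": 7}, {"tx": -7, "ty": 3.3, "tz": 0, "roll": -0.05, "gripper": 7}, {"tx": -11, "ty": 5.2, "tz": 0, "roll": -0.08, "gripper": 7}, {"tx": -15, "ty": 7, "tz": 0, "roll": -0.11, "gripper": 7}, {"tx": -19, "ty": 8.9, "tz": 0, "roll": -0.14, "gripper": 7}, {"tx": -23, "ty": 10.8, "tz": 0, "roll": -0.17, "gripper": 7}, {"tx": -27, "ty": 12.7, "tz": 0, "roll": -0.2, "gripper": 7}, {"tx": -31, "ty": 14.5, "tz": 0, "roll": -0.23, "gripper": 7}, {"tx": -35, "ty": 16.4, "tz": 0, "roll": -0.25, "gripper": 7}, {"tx": -39, "ty": 18.3, "tz": 0, "roll": -0.273, "gripper": 7}, {"tx": -42.8, "ty": 20.1, "tz": 0, "roll": -0.273, "gripper": 7}, {"tx": -42.8, "ty": 20.1, "tz": 0, "roll": -0.273, "gripper": 7}, {"tx": -42.8, "ty": 20.1, "tz": 0, "roll": -0.273, "gripper": 7}, {"tx": -42.8, "ty": 20.1, "tz": 0, "roll": -0.273, "gripper": 7}]'

```text
t: 10.25
eef_pos: [0.6535, -0.2039, 0.2507]
orientation: [-3.14, -0.002, 1.847]
force: [0.1, 0.3, 1.0]
finger_gap: 0.761
grasp_force: 0.0
```

```bash
python3 - <<'E'
from h import *; from cell import camera
c=camera("wrist"); np.savez("w4.npz",**c); cv2.imwrite("pics/w4.png",c["frame"][:,:,::-1])
E
python3 go.py
```

```text
t 10.3 tcp [ 0.6536 -0.2036  0.2514] yaw 1.8481 gap 0.764 grip 0.0
```

View pics/w4.png

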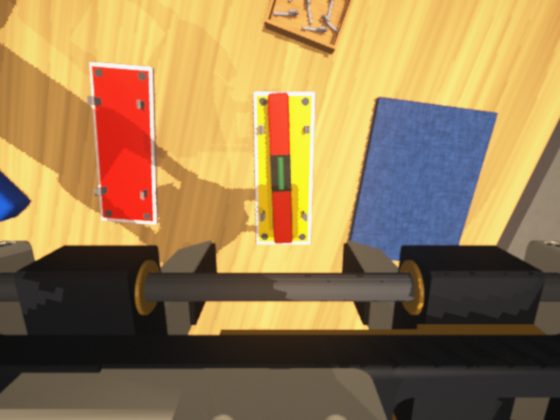

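The level is fully in view in the yellow holder: (280,95) to (283,242), vial at (281,172). The red holder, at (125,140), is empty.

```bash
python3 - <<'E'
from h import *
c=dict(np.load("w4.npz"))
holder("yellow",c,(244,82,325,254)); holder("red",c,(80,55,168,232))
tool("level",c,(255,85,310,252),0,180,.034,.044,S=-1,V=0)
E
python3 go.py 0.653,-0.189,0.012,1.847
```

```text
yellow [ 677.1 -182.4  198.7   34.2] -1.263 3296
red [ 451.1 -214.8  199.1   76.8] -1.372 9305
level [ 649.4 -185.2  178.1   24.4] -1.256 3045 z nan
t 10.3 tcp [ 0.6536 -0.2036  0.2514] yaw 1.8481 gap 0.764 grip 0.0
tx 1.39 ty 0.36 tz 23.94 roll 0.001
```

```bash
python3 go.py 0.6494,-0.1852,0.0125,1.886
```

```text
t 10.3 tcp [ 0.6536 -0.2036  0.2514] yaw 1.8481 gap 0.764 grip 0.0
tx 1.86 ty 0.12 tz 23.89 roll -0.038
```

step_arm --commands '[{"tx": 1.9, "ty": 0.1, "tz": 4, "roll": -0.04, "gripper": 6.5}, {"tx": 1.9, "ty": 0.1, "tz": 8, "roll": -0.04, "gripper": 6.5}, {"tx": 1.9, "ty": 0.1, "tz": 12, "roll": -0.04, "gripper": 6.5}, {"tx": 1.9, "ty": 0.1, "tz": 16, "roll": -0.04, "gripper": 6.5}, {"tx": 1.9, "ty": 0.1, "tz": 19, "roll": -0.04, "gripper": 6.5}, {"tx": 1.9, "ty": 0.1, "tz": 21, "roll": -0.04, "gripper": 6.5}, {"tx": 1.9, "ty": 0.1, "tz": 22.5, "roll": -0.04, "gripper": 6.5}, {"tx": 1.9, "ty": 0.1, "tz": 23.4, "roll": -0.04, "gripper": 6.5}, {"tx": 1.9, "ty": 0.1, "tz": 23.8, "roll": -0.04, "gripper": 6.5}, {"tx": 1.9, "ty": 0.1, "tz": 23.8, "roll": -0.04, "gripper": 6.5}, {"tx": 1.9, "ty": 0.1, "tz": 23.8, "roll": -0.04, "gripper": 6.5}, {"tx": 1.9, "ty": 0.1, "tz": 23.8, "roll": -0.04, "gripper": 6.5}]'

```text
t: 11.5
eef_pos: [0.6503, -0.1867, 0.015]
orientation: [3.14, 0.001, 1.887]
force: [-0.3, -0.4, -0.0]
finger_gap: 0.709
grasp_force: 0.0
```

step_arm --commands '[{"tx": 0, "ty": 0, "tz": 0, "roll": 0, "gripper": 5}, {"tx": 0, "ty": 0, "tz": 0, "roll": 0, "gripper": 4}, {"tx": 0, "ty": 0, "tz": 0, "roll": 0, "gripper": 3}, {"tx": 0, "ty": 0, "tz": 0, "roll": 0, "gripper": 1.6}, {"tx": 0, "ty": 0, "tz": 0, "roll": 0, "gripper": 1.6}, {"tx": 0, "ty": 0, "tz": 0, "roll": 0, "gripper": 1.6}, {"tx": 0, "ty": 0, "tz": 0, "roll": 0, "gripper": 1.6}, {"tx": 0, "ty": 0, "tz": 0, "roll": 0, "gripper": 1.6}, {"tx": 0, "ty": 0, "tz": 0, "roll": 0, "gripper": 1.6}]'

```text
t: 12.4
eef_pos: [0.6498, -0.1864, 0.0139]
orientation: [-3.142, 0.0, 1.887]
force: [-0.2, -0.4, -0.8]
finger_gap: 0.259
grasp_force: 30.0
```

step_arm --commands '[{"tx": 0, "ty": 0, "tz": -1, "roll": 0, "gripper": 1.6}, {"tx": 0, "ty": 0, "tz": -3, "roll": 0, "gripper": 1.6}, {"tx": 0, "ty": 0, "tz": -6, "roll": 0, "gripper": 1.6}, {"tx": 0, "ty": 0, "tz": -9, "roll": 0, "gripper": 1.6}, {"tx": 0, "ty": 0, "tz": -12, "roll": 0, "gripper": 1.6}, {"tx": 0, "ty": 0, "tz": -15, "roll": 0, "gripper": 1.6}, {"tx": 0, "ty": 0, "tz": -15, "roll": 0, "gripper": 1.6}, {"tx": 0, "ty": 0, "tz": -15, "roll": 0, "gripper": 1.6}, {"tx": 0, "ty": 0, "tz": -15, "roll": 0, "gripper": 1.6}]'

```text
t: 13.3
eef_pos: [0.6487, -0.186, 0.1618]
orientation: [-3.139, -0.002, 1.887]
force: [-1.3, 0.2, -2.3]
finger_gap: 0.258
grasp_force: 30.0
```

```bash
python3 go.py 0.4508,-0.2148,0.163,1.77
```

```text
t 13.3 tcp [ 0.6487 -0.186   0.1618] yaw 1.8868 gap 0.258 grip 30.0
tx 3.41 ty -19.71 tz -0.05 roll 0.117
```

step_arm --commands '[{"tx": 0.3, "ty": -1.5, "tz": 0, "roll": 0.01, "gripper": 1.6}, {"tx": 0.7, "ty": -4, "tz": 0, "roll": 0.03, "gripper": 1.6}, {"tx": 1.3, "ty": -7.5, "tz": 0, "roll": 0.05, "gripper": 1.6}, {"tx": 1.9, "ty": -11, "tz": 0, "roll": 0.07, "gripper": 1.6}, {"tx": 2.5, "ty": -14.5, "tz": 0, "roll": 0.09, "gripper": 1.6}, {"tx": 3, "ty": -17.5, "tz": 0, "roll": 0.11, "gripper": 1.6}, {"tx": 3.3, "ty": -19, "tz": 0, "roll": 0.117, "gripper": 1.6}, {"tx": 3.4, "ty": -19.7, "tz": 0, "roll": 0.117, "gripper": 1.6}, {"tx": 3.4, "ty": -19.7, "tz": 0, "roll": 0.117, "gripper": 1.6}, {"tx": 3.4, "ty": -19.7, "tz": 0, "roll": 0.117, "gripper": 1.6}, {"tx": 3.4, "ty": -19.7, "tz": 0, "roll": 0.117, "gripper": 1.6}]'

```text
t: 14.4
eef_pos: [0.4527, -0.2152, 0.1636]
orientation: [3.142, -0.0, 1.77]
force: [0.6, -0.6, -2.2]
finger_gap: 0.259
grasp_force: 30.0
```

```bash
python3 - <<'E'
from h import *; from cell import camera
c=camera("wrist"); np.savez("w5.npz",**c); cv2.imwrite("pics/w5.png",c["frame"][:,:,::-1])
E
python3 go.py 0.4508,-0.2148,0.0155,1.77
```

```text
t 14.45 tcp [ 0.4526 -0.2152  0.1636] yaw 1.7706 gap 0.26 grip 30.0
tx 0.07 ty -0.17 tz 14.81 roll 0.001
```

View pics/w5.png

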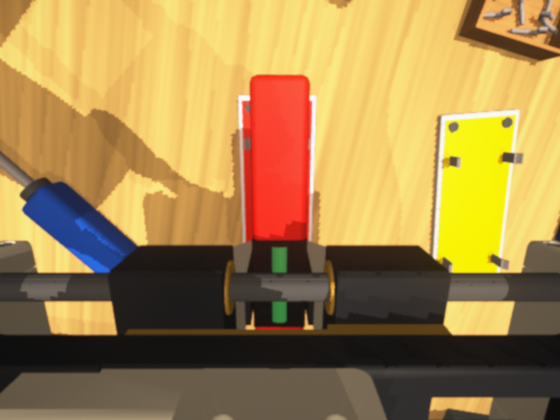

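The level is held straight and centred over the red plate, which spans columns 240-315. Lowering it now.

step_arm --commands '[{"tx": 0.1, "ty": -0.1, "tz": 3, "roll": 0, "gripper": 1.6}, {"tx": 0.1, "ty": -0.1, "tz": 6, "roll": 0, "gripper": 1.6}, {"tx": 0.1, "ty": -0.1, "tz": 9, "roll": 0, "gripper": 1.6}, {"tx": 0.1, "ty": -0.1, "tz": 11.5, "roll": 0, "gripper": 1.6}, {"tx": 0.1, "ty": -0.1, "tz": 13, "roll": 0, "gripper": 1.6}, {"tx": 0.1, "ty": -0.1, "tz": 14, "roll": 0, "gripper": 1.6}, {"tx": 0.1, "ty": -0.1, "tz": 14.5, "roll": 0, "gripper": 1.6}, {"tx": 0.1, "ty": -0.1, "tz": 14.7, "roll": 0, "gripper": 1.6}, {"tx": 0.1, "ty": -0.1, "tz": 14.7, "roll": 0, "gripper": 1.6}, {"tx": 0.1, "ty": -0.1, "tz": 14.7, "roll": 0, "gripper": 1.6}, {"tx": 0.1, "ty": -0.1, "tz": 14.7, "roll": 0, "gripper": 1.6}]'

```text
t: 15.55
eef_pos: [0.4511, -0.2148, 0.0176]
orientation: [3.141, 0.001, 1.77]
force: [-0.1, -0.2, -1.9]
finger_gap: 0.263
grasp_force: 30.0
```

step_arm --commands '[{"tx": 0, "ty": 0, "tz": 0.1, "roll": 0, "gripper": 1.6}, {"tx": 0, "ty": 0, "tz": 0.2, "roll": 0, "gripper": 1.6}, {"tx": 0, "ty": 0, "tz": 0.25, "roll": 0, "gripper": 1.6}, {"tx": 0, "ty": 0, "tz": 0.3, "roll": 0, "gripper": 1.6}, {"tx": 0, "ty": 0, "tz": 0.3, "roll": 0, "gripper": 1.6}, {"tx": 0, "ty": 0, "tz": 0.3, "roll": 0, "gripper": 1.6}]'

```text
t: 16.15
eef_pos: [0.4507, -0.2146, 0.0139]
orientation: [-3.142, 0.0, 1.77]
force: [-1.1, -0.2, -3.1]
finger_gap: 0.261
grasp_force: 30.0
```

step_arm --commands '[{"tx": 0, "ty": 0, "tz": 0, "roll": 0, "gripper": 2.6}, {"tx": 0, "ty": 0, "tz": 0, "roll": 0, "gripper": 3}, {"tx": 0, "ty": 0, "tz": 0, "roll": 0, "gripper": 4}, {"tx": 0, "ty": 0, "tz": 0, "roll": 0, "gripper": 5.5}, {"tx": 0, "ty": 0, "tz": 0, "roll": 0, "gripper": 6.5}, {"tx": 0, "ty": 0, "tz": 0, "roll": 0, "gripper": 6.5}, {"tx": 0, "ty": 0, "tz": -2, "roll": 0, "gripper": 6.5}, {"tx": 0, "ty": 0, "tz": -6, "roll": 0, "gripper": 6.5}, {"tx": 0, "ty": 0, "tz": -10, "roll": 0, "gripper": 6.5}, {"tx": 0, "ty": 0, "tz": -14, "roll": 0, "gripper": 6.5}, {"tx": 0, "ty": 0, "tz": -18, "roll": 0, "gripper": 6.5}, {"tx": 0, "ty": 0, "tz": -22, "roll": 0, "gripper": 6.5}, {"tx": 0, "ty": 0, "tz": -23.6, "roll": 0, "gripper": 6.5}, {"tx": 0, "ty": 0, "tz": -23.6, "roll": 0, "gripper": 6.5}, {"tx": 0, "ty": 0, "tz": -23.6, "roll": 0, "gripper": 6.5}]'

```text
t: 17.65
eef_pos: [0.4504, -0.2143, 0.2491]
orientation: [-3.141, -0.001, 1.77]
force: [0.2, -0.1, -1.4]
finger_gap: 0.707
grasp_force: 0.0
```

```bash
python3 - <<'E'
from h import *; from cell import camera
c=camera("wrist"); np.savez("w6.npz",**c)
holder("yellow",c,(395,95,478,263)); tool("level",c,(250,85,315,270),0,180,.034,.044,S=-1,V=0)
E
python3 go.py 0.627,0.19,0.25,1.68
```

```text
yellow [ 649.8 -176.6  172.8   76.6] -1.295 7330
level [ 450.5 -213.5  178.2   24.1] -1.378 2986 z nan
t 17.7 tcp [ 0.4501 -0.2141  0.2485] yaw 1.7698 gap 0.711 grip 0.0
tx 36.12 ty 25.33 tz -0.14 roll 0.090
```

step_arm --commands '[{"tx": 2.5, "ty": 1.7, "tz": 0, "roll": 0.01, "gripper": 6}, {"tx": 6, "ty": 4.2, "tz": 0, "roll": 0.02, "gripper": 6}, {"tx": 9.5, "ty": 6.6, "tz": 0, "roll": 0.03, "gripper": 6}, {"tx": 13, "ty": 9.1, "tz": 0, "roll": 0.04, "gripper": 6}, {"tx": 16.5, "ty": 11.5, "tz": 0, "roll": 0.05, "gripper": 6}, {"tx": 20, "ty": 14, "tz": 0, "roll": 0.06, "gripper": 6}, {"tx": 23.5, "ty": 16.5, "tz": 0, "roll": 0.07, "gripper": 6}, {"tx": 27, "ty": 19, "tz": 0, "roll": 0.08, "gripper": 6}, {"tx": 30.5, "ty": 21.4, "tz": 0, "roll": 0.09, "gripper": 6}, {"tx": 34, "ty": 23.8, "tz": 0, "roll": 0.09, "gripper": 6}, {"tx": 36.1, "ty": 25.3, "tz": 0, "roll": 0.09, "gripper": 6}, {"tx": 36.1, "ty": 25.3, "tz": 0, "roll": 0.09, "gripper": 6}, {"tx": 36.1, "ty": 25.3, "tz": 0, "roll": 0.09, "gripper": 6}, {"tx": 36.1, "ty": 25.3, "tz": 0, "roll": 0.09, "gripper": 6}]'

```text
t: 19.1
eef_pos: [0.6269, 0.1882, 0.2489]
orientation: [-3.14, 0.001, 1.679]
force: [-0.0, -1.6, 0.1]
finger_gap: 0.652
grasp_force: 0.0
```

```bash
python3 - <<'E'
from h import *; from cell import camera
c=camera("wrist"); np.savez("w7.npz",**c); cv2.imwrite("pics/w7.png",c["frame"][:,:,::-1])
E
python3 go.py
```

```text
t 19.15 tcp [0.627  0.188  0.2494] yaw 1.6784 gap 0.653 grip 0.0
```

View pics/w7.png

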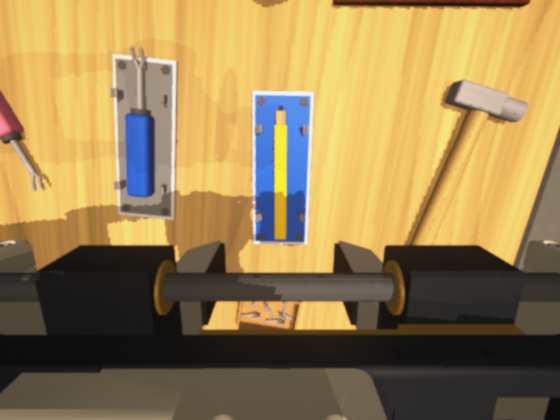

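The pencil lies in the blue holder from its butt at (282,240) to its tip at (281,107), so the tip points to +y. The lifter is still in grey at (140,150).

```bash
python3 - <<'E'
from h import *
c=dict(np.load("w7.npz"))
holder("blue",c,(243,82,324,254)); tool("pencil yellow",c,(262,100,300,245),18,35,.0,.017)
tool("pencil high",c,(268,100,294,245),0,180,.0135,.017,S=-1,V=0)
tool("lifter",c,(120,100,162,210),100,130,.024,.034)
E
python3 go.py 0.627,0.2,0.0115,1.68
```

```text
blue [627.4 201.9 199.   75.6] -1.479 7210
pencil yellow [626.  194.7 161.7  14.9] -1.468 1327 z nan
pencil high [627.  198.8 169.7  15.1] -1.466 1571 z nan
lifter [454.4 205.5  97.3  29.3] -1.57 1952 z nan
t 19.15 tcp [0.627  0.188  0.2494] yaw 1.6784 gap 0.653 grip 0.0
tx 1.20 ty 0.15 tz 23.79 roll -0.002
```

step_arm --commands '[{"tx": 1, "ty": 0.1, "tz": 4, "roll": 0, "gripper": 5}, {"tx": 1, "ty": 0.1, "tz": 8, "roll": 0, "gripper": 5}, {"tx": 1, "ty": 0.1, "tz": 12, "roll": 0, "gripper": 5}, {"tx": 1, "ty": 0.1, "tz": 16, "roll": 0, "gripper": 5}, {"tx": 1, "ty": 0.1, "tz": 19, "roll": 0, "gripper": 5}, {"tx": 1, "ty": 0.1, "tz": 21, "roll": 0, "gripper": 5}, {"tx": 1, "ty": 0.1, "tz": 22.5, "roll": 0, "gripper": 5}, {"tx": 1, "ty": 0.1, "tz": 23.3, "roll": 0, "gripper": 5}, {"tx": 1, "ty": 0.1, "tz": 23.7, "roll": 0, "gripper": 5}, {"tx": 1, "ty": 0.1, "tz": 23.7, "roll": 0, "gripper": 5}, {"tx": 1, "ty": 0.1, "tz": 23.7, "roll": 0, "gripper": 5}, {"tx": 1, "ty": 0.1, "tz": 23.7, "roll": 0, "gripper": 5}, {"tx": 1, "ty": 0.1, "tz": 23.7, "roll": 0, "gripper": 5}]'

```text
t: 20.45
eef_pos: [0.6277, 0.1995, 0.0136]
orientation: [3.14, -0.0, 1.68]
force: [0.4, 0.0, 0.4]
finger_gap: 0.547
grasp_force: 0.0
```

step_arm --commands '[{"tx": 0, "ty": 0, "tz": 0.1, "roll": 0, "gripper": 4}, {"tx": 0, "ty": 0, "tz": 0.2, "roll": 0, "gripper": 3}, {"tx": 0, "ty": 0, "tz": 0.2, "roll": 0, "gripper": 2.2}, {"tx": 0, "ty": 0, "tz": 0.2, "roll": 0, "gripper": 2}, {"tx": 0, "ty": 0, "tz": 0.2, "roll": 0, "gripper": 1}, {"tx": 0, "ty": 0, "tz": 0.2, "roll": 0, "gripper": 1}, {"tx": 0, "ty": 0, "tz": 0.2, "roll": 0, "gripper": 1}, {"tx": 0, "ty": 0, "tz": 0.2, "roll": 0, "gripper": 1}, {"tx": 0, "ty": 0, "tz": 0.2, "roll": 0, "gripper": 1}]'

```text
t: 21.35
eef_pos: [0.6273, 0.1994, 0.0109]
orientation: [3.142, 0.0, 1.68]
force: [0.7, 0.5, 0.6]
finger_gap: 0.167
grasp_force: 30.0
```

step_arm --commands '[{"tx": 0, "ty": 0, "tz": -1, "roll": 0, "gripper": 1}, {"tx": 0, "ty": 0, "tz": -3, "roll": 0, "gripper": 1}, {"tx": 0, "ty": 0, "tz": -6, "roll": 0, "gripper": 1}, {"tx": 0, "ty": 0, "tz": -9, "roll": 0, "gripper": 1}, {"tx": 0, "ty": 0, "tz": -12, "roll": 0, "gripper": 1}, {"tx": 0, "ty": 0, "tz": -15, "roll": 0, "gripper": 1}, {"tx": 0, "ty": 0, "tz": -15, "roll": 0, "gripper": 1}, {"tx": 0, "ty": 0, "tz": -15, "roll": 0, "gripper": 1}]'

```text
t: 22.15
eef_pos: [0.6275, 0.1995, 0.1621]
orientation: [3.14, -0.0, 1.68]
force: [0.4, -0.2, -1.4]
finger_gap: 0.169
grasp_force: 30.0
```

```bash
python3 go.py 0.6533,-0.188,0.16,1.847
```

```text
t 22.15 tcp [0.6275 0.1995 0.1621] yaw 1.6798 gap 0.169 grip 30.0
tx -38.80 ty -1.66 tz 0.21 roll -0.167
```

step_arm --commands '[{"tx": -2, "ty": -0.1, "tz": 0, "roll": -0.01, "gripper": 1}, {"tx": -5, "ty": -0.2, "tz": 0, "roll": -0.02, "gripper": 1}, {"tx": -9, "ty": -0.4, "tz": 0, "roll": -0.04, "gripper": 1}, {"tx": -13, "ty": -0.6, "tz": 0, "roll": -0.06, "gripper": 1}, {"tx": -17, "ty": -0.7, "tz": 0, "roll": -0.08, "gripper": 1}, {"tx": -21, "ty": -0.9, "tz": 0, "roll": -0.1, "gripper": 1}, {"tx": -25, "ty": -1.1, "tz": 0, "roll": -0.12, "gripper": 1}, {"tx": -29, "ty": -1.2, "tz": 0, "roll": -0.14, "gripper": 1}, {"tx": -33, "ty": -1.4, "tz": 0, "roll": -0.15, "gripper": 1}, {"tx": -36, "ty": -1.5, "tz": 0, "roll": -0.16, "gripper": 1}, {"tx": -38, "ty": -1.6, "tz": 0, "roll": -0.167, "gripper": 1}, {"tx": -38.8, "ty": -1.7, "tz": 0, "roll": -0.167, "gripper": 1}, {"tx": -38.8, "ty": -1.7, "tz": 0, "roll": -0.167, "gripper": 1}, {"tx": -38.8, "ty": -1.7, "tz": 0, "roll": -0.167, "gripper": 1}, {"tx": -38.8, "ty": -1.7, "tz": 0, "roll": -0.167, "gripper": 1}]'

```text
t: 23.65
eef_pos: [0.6526, -0.1866, 0.1608]
orientation: [-3.141, -0.001, 1.848]
force: [-0.3, 0.3, -0.6]
finger_gap: 0.167
grasp_force: 30.0
```

```bash
python3 - <<'E'
from h import *; from cell import camera
c=camera("wrist"); cv2.imwrite("pics/w8.png",c["frame"][:,:,::-1])
E
python3 go.py 0.6533,-0.188,0.0115,1.847
```

```text
t 23.7 tcp [ 0.6527 -0.1867  0.1609] yaw 1.8483 gap 0.169 grip 30.0
tx -0.15 ty 0.02 tz 14.94 roll 0.001
```

View pics/w8.png

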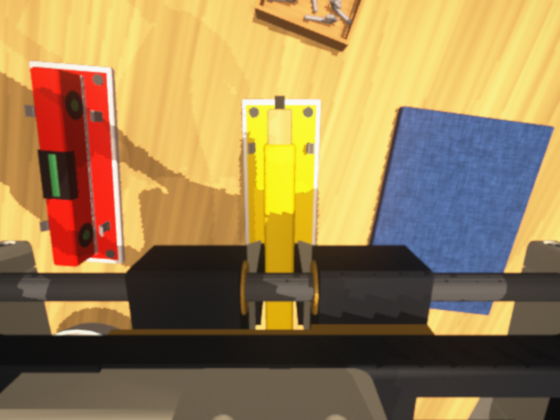

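The pencil is held straight and centred over the yellow plate, which spans columns 244-320. The level sits in the red holder at (68,165).

step_arm --commands '[{"tx": -0.1, "ty": 0, "tz": 3, "roll": 0, "gripper": 1}, {"tx": -0.1, "ty": 0, "tz": 6, "roll": 0, "gripper": 1}, {"tx": -0.1, "ty": 0, "tz": 9, "roll": 0, "gripper": 1}, {"tx": -0.1, "ty": 0, "tz": 11.5, "roll": 0, "gripper": 1}, {"tx": -0.1, "ty": 0, "tz": 13, "roll": 0, "gripper": 1}, {"tx": -0.1, "ty": 0, "tz": 14, "roll": 0, "gripper": 1}, {"tx": -0.1, "ty": 0, "tz": 14.5, "roll": 0, "gripper": 1}, {"tx": -0.1, "ty": 0, "tz": 14.8, "roll": 0, "gripper": 1}, {"tx": -0.1, "ty": 0, "tz": 14.8, "roll": 0, "gripper": 1}, {"tx": -0.1, "ty": 0, "tz": 14.8, "roll": 0, "gripper": 1}, {"tx": -0.1, "ty": 0, "tz": 14.8, "roll": 0, "gripper": 1}]'

```text
t: 24.8
eef_pos: [0.6533, -0.1894, 0.0138]
orientation: [3.141, 0.001, 1.847]
force: [-0.2, -0.3, -0.0]
finger_gap: 0.169
grasp_force: 30.0
```

step_arm --commands '[{"tx": 0, "ty": 0, "tz": 0.1, "roll": 0, "gripper": 1}, {"tx": 0, "ty": 0, "tz": 0.2, "roll": 0, "gripper": 1}, {"tx": 0, "ty": 0, "tz": 0.2, "roll": 0, "gripper": 1}, {"tx": 0, "ty": 0, "tz": 0.2, "roll": 0, "gripper": 1}, {"tx": 0, "ty": 0, "tz": 0.2, "roll": 0, "gripper": 1}]'

```text
t: 25.3
eef_pos: [0.6529, -0.1891, 0.0109]
orientation: [-3.142, 0.0, 1.847]
force: [0.4, 0.4, 1.1]
finger_gap: 0.167
grasp_force: 30.0
```

step_arm --commands '[{"tx": 0, "ty": 0, "tz": 0, "roll": 0, "gripper": 1.8}, {"tx": 0, "ty": 0, "tz": 0, "roll": 0, "gripper": 2.2}, {"tx": 0, "ty": 0, "tz": 0, "roll": 0, "gripper": 3.2}, {"tx": 0, "ty": 0, "tz": 0, "roll": 0, "gripper": 4.5}, {"tx": 0, "ty": 0, "tz": 0, "roll": 0, "gripper": 5}, {"tx": 0, "ty": 0, "tz": 0, "roll": 0, "gripper": 5}, {"tx": 0, "ty": 0, "tz": -2, "roll": 0, "gripper": 5}, {"tx": 0, "ty": 0, "tz": -6, "roll": 0, "gripper": 5}, {"tx": 0, "ty": 0, "tz": -10, "roll": 0, "gripper": 6}, {"tx": 0, "ty": 0, "tz": -14, "roll": 0, "gripper": 7}, {"tx": 0, "ty": 0, "tz": -18, "roll": 0, "gripper": 7}, {"tx": 0, "ty": 0, "tz": -22, "roll": 0, "gripper": 7}, {"tx": 0, "ty": 0, "tz": -24, "roll": 0, "gripper": 7}, {"tx": 0, "ty": 0, "tz": -24, "roll": 0, "gripper": 7}, {"tx": 0, "ty": 0, "tz": -24, "roll": 0, "gripper": 7}]'

```text
t: 26.8
eef_pos: [0.6527, -0.189, 0.2503]
orientation: [-3.141, -0.0, 1.847]
force: [-0.3, 0.4, -0.3]
finger_gap: 0.764
grasp_force: 0.0
```

```bash
python3 - <<'E'
from h import *; from cell import camera
c=camera("wrist"); np.savez("w9.npz",**c)
holder("yellow",c,(240,82,325,262)); tool("pencil high",c,(268,95,294,262),0,180,.0135,.017,S=-1,V=0)
E
python3 go.py 0.4508,0.21,0.25,1.58
```

```text
yellow [ 654.6 -189.1  198.9   75.6] -1.295 6953
pencil high [ 653.1 -189.8  170.4   15.2] -1.299 1544 z nan
t 26.85 tcp [ 0.6523 -0.1889  0.2492] yaw 1.8468 gap 0.763 grip 0.0
tx 43.87 ty -8.52 tz 0.01 roll 0.267
```

The pencil is within 2 mm of the centre of the yellow holder. Back to the lifter.

step_arm --commands '[{"tx": 3, "ty": -0.6, "tz": 0, "roll": 0.02, "gripper": 7}, {"tx": 7, "ty": -1.4, "tz": 0, "roll": 0.05, "gripper": 7}, {"tx": 11, "ty": -2.1, "tz": 0, "roll": 0.08, "gripper": 7}, {"tx": 15, "ty": -2.9, "tz": 0, "roll": 0.11, "gripper": 7}, {"tx": 19, "ty": -3.7, "tz": 0, "roll": 0.14, "gripper": 7}, {"tx": 23, "ty": -4.5, "tz": 0, "roll": 0.17, "gripper": 7}, {"tx": 27, "ty": -5.2, "tz": 0, "roll": 0.2, "gripper": 7}, {"tx": 31, "ty": -6, "tz": 0, "roll": 0.22, "gripper": 7}, {"tx": 35, "ty": -6.8, "tz": 0, "roll": 0.24, "gripper": 7}, {"tx": 39, "ty": -7.6, "tz": 0, "roll": 0.267, "gripper": 7}, {"tx": 42, "ty": -8.2, "tz": 0, "roll": 0.267, "gripper": 7}, {"tx": 43.9, "ty": -8.5, "tz": 0, "roll": 0.267, "gripper": 7}, {"tx": 43.9, "ty": -8.5, "tz": 0, "roll": 0.267, "gripper": 7}, {"tx": 43.9, "ty": -8.5, "tz": 0, "roll": 0.267, "gripper": 7}]'

```text
t: 28.25
eef_pos: [0.451, 0.2099, 0.2497]
orientation: [-3.14, 0.001, 1.581]
force: [-0.2, -0.9, -0.4]
finger_gap: 0.76
grasp_force: 0.0
```

```bash
python3 - <<'E'
from h import *; from cell import camera
c=camera("wrist")
tool("lifter",c,(250,120,310,262),100,130,.024,.034)
E
python3 go.py 0.4508,0.2208,0.0125,1.58
```

```text
lifter [451.2 206.   96.7  24.8] -1.568 1588 z nan
t 28.3 tcp [0.4514 0.2094 0.2499] yaw 1.5798 gap 0.762 grip 0.0
tx 1.16 ty -0.01 tz 23.74 roll -0.000
```

step_arm --commands '[{"tx": 1.2, "ty": 0, "tz": 4, "roll": 0, "gripper": 7}, {"tx": 1.2, "ty": 0, "tz": 8, "roll": 0, "gripper": 7}, {"tx": 1.2, "ty": 0, "tz": 12, "roll": 0, "gripper": 7}, {"tx": 1.2, "ty": 0, "tz": 16, "roll": 0, "gripper": 7}, {"tx": 1.2, "ty": 0, "tz": 19, "roll": 0, "gripper": 7}, {"tx": 1.2, "ty": 0, "tz": 21, "roll": 0, "gripper": 7}, {"tx": 1.2, "ty": 0, "tz": 22.5, "roll": 0, "gripper": 7}, {"tx": 1.2, "ty": 0, "tz": 23.4, "roll": 0, "gripper": 7}, {"tx": 1.2, "ty": 0, "tz": 23.8, "roll": 0, "gripper": 7}, {"tx": 1.2, "ty": 0, "tz": 23.8, "roll": 0, "gripper": 7}, {"tx": 1.2, "ty": 0, "tz": 23.8, "roll": 0, "gripper": 7}, {"tx": 1.2, "ty": 0, "tz": 23.8, "roll": 0, "gripper": 7}]'

```text
t: 29.5
eef_pos: [0.4519, 0.2222, 0.0136]
orientation: [3.14, -0.0, 1.58]
force: [-0.9, -0.1, 0.4]
finger_gap: 0.764
grasp_force: 0.0
```

step_arm --commands '[{"tx": 0, "ty": 0, "tz": 0, "roll": 0, "gripper": 5}, {"tx": 0, "ty": 0, "tz": 0, "roll": 0, "gripper": 4}, {"tx": 0, "ty": 0, "tz": 0, "roll": 0, "gripper": 3.2}, {"tx": 0, "ty": 0, "tz": 0, "roll": 0, "gripper": 2}, {"tx": 0, "ty": 0, "tz": 0, "roll": 0, "gripper": 2}, {"tx": 0, "ty": 0, "tz": 0, "roll": 0, "gripper": 2}, {"tx": 0, "ty": 0, "tz": 0, "roll": 0, "gripper": 2}, {"tx": 0, "ty": 0, "tz": 0, "roll": 0, "gripper": 2}, {"tx": 0, "ty": 0, "tz": 0, "roll": 0, "gripper": 2}]'

```text
t: 30.4
eef_pos: [0.4514, 0.2221, 0.0129]
orientation: [3.142, 0.0, 1.58]
force: [-0.7, 0.1, -1.0]
finger_gap: 0.301
grasp_force: 30.0
```

step_arm --commands '[{"tx": 0, "ty": 0, "tz": -1, "roll": 0, "gripper": 2}, {"tx": 0, "ty": 0, "tz": -3, "roll": 0, "gripper": 2}, {"tx": 0, "ty": 0, "tz": -6, "roll": 0, "gripper": 2}, {"tx": 0, "ty": 0, "tz": -9, "roll": 0, "gripper": 2}, {"tx": 0, "ty": 0, "tz": -12, "roll": 0, "gripper": 2}, {"tx": 0, "ty": 0, "tz": -15, "roll": 0, "gripper": 2}, {"tx": 0, "ty": 0, "tz": -15, "roll": 0, "gripper": 2}, {"tx": 0, "ty": 0, "tz": -15, "roll": 0, "gripper": 2}]'

```text
t: 31.2
eef_pos: [0.4513, 0.2221, 0.1635]
orientation: [3.14, -0.0, 1.58]
force: [0.6, 0.3, -2.0]
finger_gap: 0.303
grasp_force: 30.0
```

```bash
python3 go.py 0.6274,0.202,0.162,1.663
```

```text
t 31.2 tcp [0.4513 0.2221 0.1635] yaw 1.5798 gap 0.303 grip 30.0
tx -2.17 ty 17.59 tz 0.17 roll -0.083
```

step_arm --commands '[{"tx": -0.2, "ty": 1.5, "tz": 0, "roll": -0.01, "gripper": 2}, {"tx": -0.5, "ty": 4, "tz": 0, "roll": -0.02, "gripper": 2}, {"tx": -0.9, "ty": 7.5, "tz": 0, "roll": -0.04, "gripper": 2}, {"tx": -1.3, "ty": 11, "tz": 0, "roll": -0.06, "gripper": 2}, {"tx": -1.7, "ty": 14, "tz": 0, "roll": -0.07, "gripper": 2}, {"tx": -2, "ty": 16.5, "tz": 0, "roll": -0.08, "gripper": 2}, {"tx": -2.1, "ty": 17.6, "tz": 0, "roll": -0.083, "gripper": 2}, {"tx": -2.1, "ty": 17.6, "tz": 0, "roll": -0.083, "gripper": 2}, {"tx": -2.1, "ty": 17.6, "tz": 0, "roll": -0.083, "gripper": 2}, {"tx": -2.1, "ty": 17.6, "tz": 0, "roll": -0.083, "gripper": 2}]'

```text
t: 32.2
eef_pos: [0.6264, 0.2029, 0.1622]
orientation: [-3.14, 0.0, 1.663]
force: [0.1, -0.4, -0.3]
finger_gap: 0.304
grasp_force: 30.0
```

```bash
python3 - <<'E'
from h import *; from cell import camera
c=camera("wrist"); cv2.imwrite("pics/w10.png",c["frame"][:,:,::-1])
E
python3 go.py 0.6274,0.2028,0.0135,1.663
```

```text
t 32.25 tcp [0.6266 0.2029 0.1626] yaw 1.6633 gap 0.305 grip 30.0
tx -0.02 ty 0.10 tz 14.91 roll 0.000
```

View pics/w10.png

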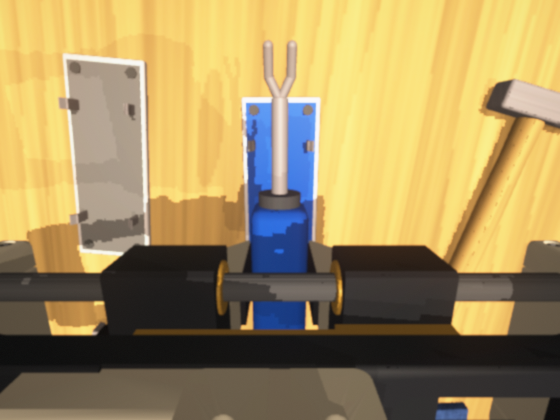

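The lifter hangs straight and centred over the blue plate, which spans columns 244-319. The grey holder at (105,155) is empty again. Lowering.

step_arm --commands '[{"tx": 0, "ty": 0.1, "tz": 3, "roll": 0, "gripper": 2}, {"tx": 0, "ty": 0.1, "tz": 6, "roll": 0, "gripper": 2}, {"tx": 0, "ty": 0.1, "tz": 9, "roll": 0, "gripper": 2}, {"tx": 0, "ty": 0.1, "tz": 11.5, "roll": 0, "gripper": 2}, {"tx": 0, "ty": 0.1, "tz": 13, "roll": 0, "gripper": 2}, {"tx": 0, "ty": 0.1, "tz": 14, "roll": 0, "gripper": 2}, {"tx": 0, "ty": 0.1, "tz": 14.5, "roll": 0, "gripper": 2}, {"tx": 0, "ty": 0.1, "tz": 14.8, "roll": 0, "gripper": 2}, {"tx": 0, "ty": 0.1, "tz": 14.8, "roll": 0, "gripper": 2}, {"tx": 0, "ty": 0.1, "tz": 14.8, "roll": 0, "gripper": 2}, {"tx": 0, "ty": 0.1, "tz": 14.8, "roll": 0, "gripper": 2}]'

```text
t: 33.35
eef_pos: [0.629, 0.2029, 0.0157]
orientation: [3.14, -0.0, 1.663]
force: [-1.0, -0.4, -0.4]
finger_gap: 0.308
grasp_force: 30.0
```

step_arm --commands '[{"tx": 0, "ty": -0.1, "tz": 0.1, "roll": 0, "gripper": 2}, {"tx": 0, "ty": -0.1, "tz": 0.2, "roll": 0, "gripper": 2}, {"tx": 0, "ty": -0.1, "tz": 0.2, "roll": 0, "gripper": 2}, {"tx": 0, "ty": -0.1, "tz": 0.2, "roll": 0, "gripper": 2}, {"tx": 0, "ty": -0.1, "tz": 0.2, "roll": 0, "gripper": 2}]'

```text
t: 33.85
eef_pos: [0.6275, 0.2027, 0.0129]
orientation: [-3.142, 0.0, 1.663]
force: [-0.7, -0.7, -0.4]
finger_gap: 0.304
grasp_force: 30.0
```

step_arm --commands '[{"tx": 0, "ty": 0, "tz": 0, "roll": 0, "gripper": 3}, {"tx": 0, "ty": 0, "tz": 0, "roll": 0, "gripper": 3.5}, {"tx": 0, "ty": 0, "tz": 0, "roll": 0, "gripper": 4.5}, {"tx": 0, "ty": 0, "tz": 0, "roll": 0, "gripper": 6}, {"tx": 0, "ty": 0, "tz": 0, "roll": 0, "gripper": 7}, {"tx": 0, "ty": 0, "tz": 0, "roll": 0, "gripper": 7}, {"tx": 0, "ty": 0, "tz": -2, "roll": 0, "gripper": 7}, {"tx": 0, "ty": 0, "tz": -6, "roll": 0, "gripper": 7}, {"tx": 0, "ty": 0, "tz": -10, "roll": 0, "gripper": 7}, {"tx": 0, "ty": 0, "tz": -14, "roll": 0, "gripper": 7}, {"tx": 0, "ty": 0, "tz": -18, "roll": 0, "gripper": 7}, {"tx": 0, "ty": 0, "tz": -22, "roll": 0, "gripper": 7}, {"tx": 0, "ty": 0, "tz": -23.6, "roll": 0, "gripper": 7}, {"tx": 0, "ty": 0, "tz": -23.6, "roll": 0, "gripper": 7}, {"tx": 0, "ty": 0, "tz": -23.6, "roll": 0, "gripper": 7}]'

```text
t: 35.35
eef_pos: [0.6272, 0.2026, 0.2479]
orientation: [-3.14, 0.0, 1.663]
force: [-0.3, -0.0, -1.0]
finger_gap: 0.756
grasp_force: 0.0
```

```bash
python3 - <<'E'
from h import *; from cell import camera,monitor
c=camera("wrist"); holder("blue",c,(240,82,325,262)); tool("lifter",c,(262,120,302,262),100,130,.024,.034)
c=camera("side"); cv2.imwrite("pics/side1.png",c["frame"][:,:,::-1]); print(monitor.get_obs()["t"])
E
```

```text
blue [627.3 202.1 197.8  75.7] -1.479 6350
lifter [629.  186.8  98.   27.4] -1.487 1723 z nan
35.45
```

View pics/side1.png

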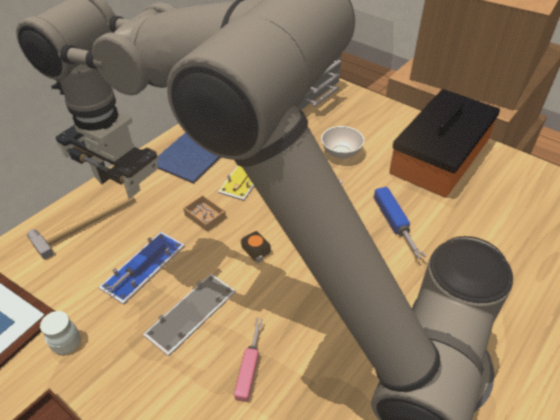

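The side view shows the lifter in the blue holder (142,265), the grey holder empty (190,313) and the bowl, hook box and tape where they were. The arm hides most of the yellow holder and all of the red one. Those two tools measured within 2 mm of centre right after release, so I'm handing in.

```bash
python3 -c "
from cell import ticket; print(ticket.sign_off())"
```

```text
the job is handed in; nothing more can be done
None
```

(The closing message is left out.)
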